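Stand the big tape roll on edge in the tape rack and shut the keeper

ROBOT

A 6-joint arm with a two-finger parallel gripper is mounted at the origin on a cart in front of the work surface, level with it; the furniture and walls round the work are solid. World frame = base frame: x ahead of the robot, y to its left, z up, the work surface at z = 0. Lengths are in m, angles in rad, forces in N, time in s.
With the tool pointing down it reaches from about 0.425 to 0.925 m from the base axis. Payload 12.5 kg.
Tool frame: the origin (TCP) lies midway between the tips of the shut fingers; the grasp point (between the pads) lies 19 mm behind it; z points along the fingers, y is the line along which they close (so a half turn about z gives the same grasp; the last joint's range is limited). The gripper opens to 85 mm and grips with 20 to 120 N. Pads are 22 mm wide; open, the fingers measure 114 mm over their backs; the gripper's body (76 mm by 85 mm) begins 54 mm behind the grasp point. The pads swing forward as they close: fully open they stand 13 mm farther back than shut.
Start: joints at [-1.244, 0.491, 1.559, -0, 1.092, -0.106], TCP at [0.262, -0.567, 0.231] pointing down, gripper open.
Joint ranges: [-3.1, 3.1], [-0.84, 2.19], [0.05, 2.79], [-1.13, 4.28], [0.06, 2.93], [-2.69, 2.69]. Speed limits (rad/s): [2.22, 2.22, 2.79, 3.14, 3.14, 3.14].

INTERFACE

Orientations are given as a rotation vector (axis times angle).
In Python, from plant import observe, imaging, job_done gives the robot as it stands.
- The arm moves only by the tool jog_arm, never from a script. Its arguments are lists of equal length, an entry for each row: "translation": the shift along the world's x, y, z in m, a list of three; "twist": the turn about the world's z in rad; "jaw": the opening, from 0 (shut) to 1 (fully open). A call has 1 to 8 rows; each row is the pose to reach, as a shift and turn from the pose commanded when the call began; what a row does not reach only later rows make up. A row lasts 1/8 s, in which the tool goes at most 62.5 mm and 10.7 degrees, less where a joint would pass 70% of its speed; a pose out of reach is approached as far as the arm can. A call with a gripper value outside its range is refused whole. The fingers move at their own pace and stop on an object; "squeeze" is the grip in N (left out, the last holds). Time passes only in rows, so rows that repeat a pose let the fingers close. It gives the time, the measured TCP pose, the force, the opening and the grip force at its end, in the units of the state.
- observe(): the state, without advancing time (a new reading comes with each control period).
- imaging.snapshot(name): name is "scene" or "top"; returns a dict with "pixels" (420x560x3 uint8, red, green, blue), "depth" (420x560 float32, m along the optical axis (not along the pixel's ray), 0 where there is no reading), "fov_y" (degrees; the focal length in pixels is half the picture's height over the tangent of half this angle, whatever the lens; pixels are square), "cx", "cy" (the principal point, pixels), "k1" (the pictures are not rectified: a ray, as slopes to the right and down, at radius r is drawn at 1 + k1 r^2 times it, then the intrinsics apply), "position" and "attitude" of the camera in the world. Camera axes: x right, y down, z forward; pixel columns grow to the right and rows downward; lengths in m; the calibration is good to about 2 mm. A picture is of the moment at which its call begins.
- job_done(): hands the job in; it is judged then, once.
The state is a dict: "clock": time; "qpos": joint angles; "qvel": joint speeds; "effort": joint torques, N m; "eef_pos": TCP position; "ee_rot": TCP orientation; "force": force on the tool from outside, world axes, zero at the start; "torque": the same for the moment, N m; "gripper_width": opening from 0.0 (shut) to 1.0 (fully open); "finger_force": force on a finger pad.
Only numpy, scipy, OpenCV 4.12 (cv2) and the standard library are available. Lean on these libraries where they do the work, as an engineer would, in place of code of your own. Each camera call takes 0.05 s, during which the arm holds its last target. There are 200 camera calls.

TASK

The big roll of tape lies flat on the loading deck of the tape rack. Slide it over the deck's edge so that it drops into the slot and stands upright on its rim between the tines, resting on the slot's floor; then swing the red wire keeper over the roll until it is fully shut. Do not let the roll fall off the rack, and leave the jars beside it where they are.

Things in the scene. Friction and masses are not known exactly. Their poses are not given: they have to be found in the camera images.
- big_tape_c (a point): Centre of the big roll of tan tape: 80 mm diameter, 24 mm thick, about 60 g; treat its hole as closed. z is the roll's axis. It starts flat on the rack's deck (centre 12 mm above the deck), too wide for most grippers, so it is pushed, not grasped
- rack_slot (a point): Middle of the slot's floor on the fixed tape rack, 133 mm above the table. x axis: level, from the deck across the slot to the tall tines (the way to push), z up, y along the slot. In this frame (mm): slot clear from x = -17 to 17; three tall back tines behind it up to z = 67; three short front tines up to z = 10; end plates inside at y = -51 and 51, from x = -33 to 34, up to z = 52
- deck_edge (a point): Middle of the rounded edge where the white flat deck ends at the slot: 181 mm above the table, axes as rack_slot (40 mm in front of it, 48 above). The level deck runs back from here to x = -152 mm, y = -61 to 61, without lips. Slid over this edge the roll tips nose down into the slot and may lean back on the edge until its upper part is pushed forward (+x) against the tall tines, where it stays
- keeper_bar (a point): Middle of the red cross-bar (10 mm thick, 70 mm long, along y) of the wire keeper. It circles at 62 mm radius round a hinge along y through (0, 0, 40) mm of the rack_slot frame. In that frame (mm): fully open it leans beyond the tall tines at x = 37, z = 90; at the top x = 0, z = 102; shut, on the deck side, x = -51, z = 76. The standing roll's top is at z = 80
- keeper (a joint): Hinge of the wire keeper: 0 is fully shut (stop, towards the deck), 1.6 rad fully open (stop, beyond the tall tines); upright at 0.96. It swings freely: pushed over the top it falls to the other stop by its own weight (less than 0.5 N at the bar)
- jar_honey_c (a point): Centre of a honey jar with pale yellow lid, 60 mm diameter, 92 mm high, a bystander standing on the table to the left of the rack
- jar_tall_c (a point): Centre of a tall green pickle jar with white lid, 68 mm diameter, 122 mm high, a bystander standing behind the rack

How it is judged:
By the outcome, as a careful person would: the job done as asked, in the order asked, and still so for the second after the job is handed in, with the robot touching nothing.
It also fails if it takes over 45 s, if anything falls off the work surface, if the arm or the gripper's body presses on something with over 40 N, if the wrist force passes 120 N, or if a joint passes its speed limit or range.

## Working session

There is one attempt and no reset: what is moved stays moved. The work goes in short steps, Python scripts to look and compute and a tool call to move; the robot and the scene stay as the last step left them, time stands still between calls to the robot, and variables do not carry over. Pictures are saved under pics/ and viewed, at most 10 in all, crops included, and the job is handed in when it is done.

Besides the shell and the picture viewer there is one more tool, called after "Call:" as name(argument=value, ...) on one line, values as JSON. jog_arm: Moves the arm, as the interface text tells. Its arguments: {"type":"object","properties":{"translation":{"type":"array"},"twist":{"type":"array"},"jaw":{"type":"array"},"squeeze":{"type":"number"}},"required":["translation","twist","jaw"]}

```bash
mkdir -p pics
cat > h.py <<'E'
import numpy as np, cv2
from scipy.spatial.transform import Rotation as R
from plant import observe, imaging, job_done
def snap(n,save=None):
    s=imaging.snapshot(n)
    if save: cv2.imwrite(f'pics/{save}.png',cv2.cvtColor(s['pixels'],cv2.COLOR_RGB2BGR))
    return s
def cam(s):
    h,w=s['depth'].shape; f=h/2/np.tan(np.radians(s['fov_y'])/2)
    a=np.array(s['attitude'],float)
    M=a if a.shape==(3,3) else (R.from_rotvec(a).as_matrix() if a.size==3 else R.from_quat(a).as_matrix())
    return f,M,np.array(s['position'])
def rays(s,uv):
    f,M,p=cam(s); uv=np.atleast_2d(np.asarray(uv,float))
    K=np.array([[f,0,s['cx']],[0,f,s['cy']],[0,0,1]])
    n=cv2.undistortPointsIter(uv.reshape(-1,1,2),K,np.array([s['k1'],0,0,0,0]),None,None,(3,50,1e-9)).reshape(-1,2)
    return np.c_[n,np.ones(len(n))]@M.T,p
def onplane(s,uv,z):
    d,p=rays(s,uv); return p+d*((z-p[2])/d[:,2])[:,None]
def cloud(s):
    h,w=s['depth'].shape; u,v=np.meshgrid(np.arange(w),np.arange(h))
    d,p=rays(s,np.c_[u.ravel(),v.ravel()]); 
    P=p+d*s['depth'].reshape(-1,1); return P.reshape(h,w,3)
E
python3 - <<'E'
from h import *
for n in('scene','top'):
    s=snap(n,n); print(n,{k:v for k,v in s.items() if k not in('pixels','depth')})
print(observe())
E
```

```text
scene {'fov_y': 44.13350389643264, 'cx': 277.1389437186621, 'cy': 213.9644467984718, 'k1': -0.055311147892593324, 'position': array([0.89908891, 0.85844946, 0.52334449]), 'attitude': array([-0.48376648, -2.40874901,  1.62070705])}
top {'fov_y': 53.54478740746036, 'cx': 280.75324619468097, 'cy': 206.04631361850943, 'k1': 0.002153306455098153, 'position': array([0.47933596, 0.02496491, 1.02597757]), 'attitude': array([-2.12830622,  2.16369999, -0.12511782])}
{'clock': 0.1, 'qpos': array([-1.24360149e+00,  4.91492997e-01,  1.55939846e+00, -5.34625906e-07,
        1.09167051e+00, -1.05592113e-01]), 'qvel': array([-0.0005447 , -0.00195717, -0.00267971, -0.00177172, -0.00017216,
       -0.00194341]), 'effort': array([ 3.34994744e-03, -6.19447947e+01, -2.62024748e+01, -3.15071190e-05,
        2.86220711e-03,  9.97907250e-06]), 'eef_pos': array([ 0.26208822, -0.56717725,  0.23078665]), 'ee_rot': array([-3.06738397e+00, -6.74320543e-01,  1.69047976e-04]), 'force': array([ 0.19015056, -0.08617644, -0.40085222]), 'torque': array([0.04720417, 0.00370327, 0.05104614]), 'finger_force': 0.0, 'gripper_width': 1.0010418871484152}
```

View pics/scene.png

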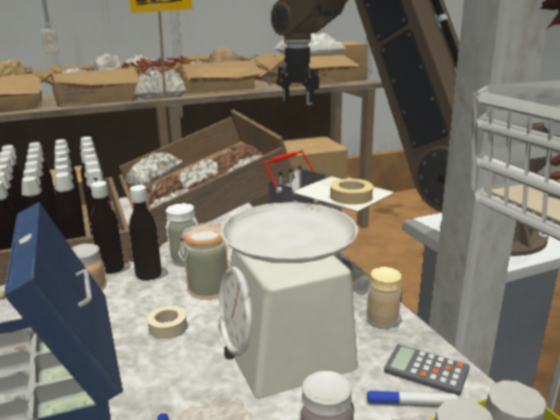

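View pics/top.png

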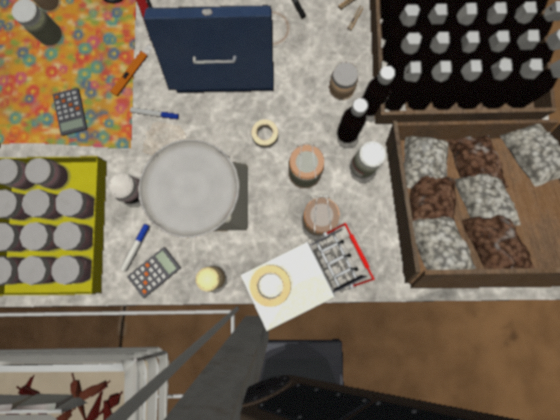

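The scene view shows the deck with the roll at about (352,190) and the red keeper at (290,160). The top view shows the white deck around (287,285), the roll at (270,286) and the slot with the red keeper at (340,257). The honey jar is at (209,279).

```bash
cat > m.py <<'E'
from h import *
s=snap('top'); P=cloud(s); px=s['pixels'].astype(int)
z=P[...,2]; reg=np.zeros(z.shape,bool); reg[210:340,225:400]=True
deck=reg&(abs(z-.181)<.008); roll=reg&(abs(z-.205)<.008)&(px[...,0]-px[...,2]>40)
def pts(m,zz):
    v,u=np.nonzero(m); return onplane(s,np.c_[u,v],zz)[:,:2]
n,lab,st,_=cv2.connectedComponentsWithStats(((deck|roll)).astype(np.uint8)); k=1+st[1:,4].argmax()
dm=lab==k
D=pts(dm,.181); r=cv2.minAreaRect(D.astype(np.float32)); print('deck n',len(D),'z',np.median(z[deck&dm]),r, cv2.boxPoints(r).tolist())
Q=pts(roll,.205); c=cv2.minEnclosingCircle(Q.astype(np.float32)); print('roll',len(Q),np.median(z[roll]),c)
red=reg&(px[...,0]>120)&(px[...,1]<80)&(px[...,2]<80)
A=P[red&(z>.1)]; print('red',len(A),A.min(0),A.max(0),np.median(A,0)); 
top=A[A[:,2]>A[:,2].max()-.012]; print(top.mean(0),len(top), top.min(0),top.max(0))
print('px axes',onplane(s,[[287,285],[297,285],[287,275]],.181))
E
python3 m.py
python3 - <<'E'
from h import *
s=snap('scene'); c=cv2.cvtColor(s['pixels'],cv2.COLOR_RGB2BGR)[130:230,230:420]
cv2.imwrite('pics/sc1.png',cv2.resize(c,None,fx=4,fy=4,interpolation=cv2.INTER_CUBIC))
E
```

```text
deck n 4831 z 0.1804152704070897 ((0.4462660551071167, -0.005690157413482666), (0.12226478010416031, 0.2246135026216507), 25.40790557861328) [[0.3428603410720825, 0.06952439993619919], [0.4392329454421997, -0.13336360454559326], [0.5496717691421509, -0.08090471476316452], [0.4532991647720337, 0.12198328971862793]]
roll 834 0.20412940527806556 ((0.4533892571926117, -0.01307385228574276), 0.11614659428596497)
red 202 [ 0.43037147 -0.13564043  0.12459607] [0.54878036 0.02496491 1.02597757] [ 0.49267861 -0.11099874  0.22585168]
[0.47933596 0.02496491 1.02597757] 2 [0.47933596 0.02496491 1.02597757] [0.47933596 0.02496491 1.02597757]
px axes [[0.43217923 0.02706161 0.181     ]
 [0.43189028 0.00710105 0.181     ]
 [0.45188832 0.02671876 0.181     ]]
```

View pics/sc1.png

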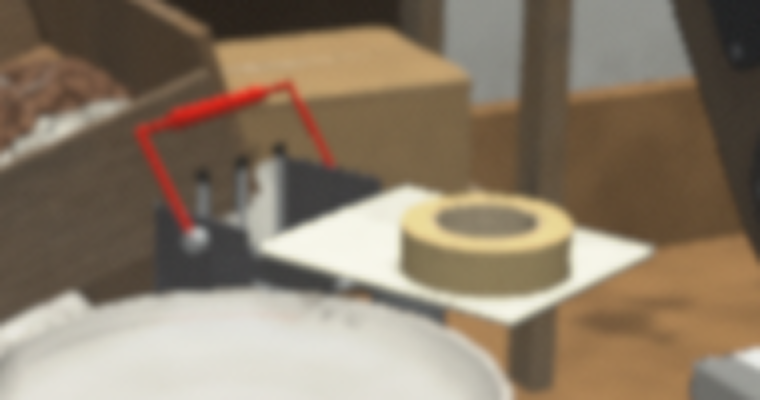

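The crop shows the deck at about x 260–650 with the roll on it, and the open keeper's bar at (215,105), leaning beyond the tines. Next I'll refine the rack frame and check the grey post near the deck's back.

```bash
cat > m2.py <<'E'
from h import *
s=snap('top'); P=cloud(s); px=s['pixels'].astype(int); z=P[...,2]; ok=s['depth']>0
reg=np.zeros(z.shape,bool); reg[210:340,225:400]=True
white=reg&ok&(abs(z-.181)<.01)&(px.min(-1)>150)
tan=reg&ok&(z>.188)&(z<.215)&(px[...,0]-px[...,2]>30)
def big(m):
    n,l,st,_=cv2.connectedComponentsWithStats(m.astype(np.uint8)); return l==1+st[1:,4].argmax()
hullm=big(white|tan); v,u=np.nonzero(hullm)
D=onplane(s,np.c_[u,v],.181)[:,:2]; r=cv2.minAreaRect(D.astype(np.float32)); print('deck',r); print(cv2.boxPoints(r))
t=big(tan); v,u=np.nonzero(t); Q=onplane(s,np.c_[u,v],.205)[:,:2]; print('roll',cv2.minEnclosingCircle(Q.astype(np.float32)),cv2.minAreaRect(Q.astype(np.float32)))
red=reg&ok&(px[...,0]>1.8*px[...,1])&(px[...,0]>90)&(z>.1)&(z<.3)
A=P[red]; print('red z',np.percentile(A[:,2],[5,50,95]),'xy of top',A[A[:,2]>.215].mean(0))
for a in (190,210,230,250):
    print([ (a2, P[a2, a].round(2).tolist()) for a2 in (310,330,350,370,390)])
for n in('scene','top'):
    s=snap(n);P=cloud(s).reshape(-1,3)[(s['depth']>0).ravel()]
    m=(P[:,0]>-.1)&(P[:,0]<.6)&(abs(P[:,1]-.1)<.35)&(P[:,2]>.22)&(P[:,2]<1.2)
    H=np.unique((P[m]/.1).round().astype(int),axis=0,return_counts=True); print(n,[(a.tolist(),int(c)) for a,c in zip(*H) if c>15])
E
python3 m2.py
```

```text
deck ((0.4311651885509491, 0.027432352304458618), (0.12105510383844376, 0.151865154504776), 25.325969696044922)
[[ 0.34397352  0.07017523]
 [ 0.4089365  -0.06709398]
 [ 0.51835686 -0.01531053]
 [ 0.45339388  0.12195869]]
roll ((0.4326305389404297, 0.06106138601899147), 0.040051158517599106) ((0.4333062171936035, 0.062003497034311295), (0.07774447649717331, 0.07834252715110779), 88.96700286865234)
red z [0.19331307 0.22543132 0.22876975] xy of top [ 0.4958706  -0.1112      0.22584232]
[(310, [0.28, 0.44, -0.75]), (330, [0.2, 0.43, -0.75]), (350, [0.29, 0.24, 0.11]), (370, [0.04, 0.43, -0.75]), (390, [0.26, 0.2, 0.26])]
[(310, [0.28, 0.35, -0.76]), (330, [0.3, 0.24, -0.14]), (350, [0.12, 0.35, -0.74]), (370, [0.26, 0.19, 0.13]), (390, [0.26, 0.16, 0.26])]
[(310, [0.28, 0.27, -0.74]), (330, [0.2, 0.27, -0.75]), (350, [0.26, 0.18, -0.07]), (370, [0.26, 0.15, 0.13]), (390, [0.26, 0.13, 0.26])]
[(310, [0.28, 0.18, -0.74]), (330, [0.26, 0.15, -0.38]), (350, [0.26, 0.12, -0.07]), (370, [0.25, 0.11, 0.08]), (390, [0.24, 0.1, 0.19])]
scene [([0, 1, 3], 91), ([2, 0, 3], 48), ([2, 0, 4], 802), (
[... 691 characters left out ...]
, 2], 231), ([2, 1, 3], 785), ([2, 1, 4], 44), ([2, 2, 2], 40), ([2, 3, 2], 338), ([2, 3, 3], 378), ([2, 3, 4], 26), ([2, 4, 2], 398), ([2, 4, 3], 398), ([3, -2, 5], 75), ([3, -2, 6], 371), ([3, -1, 3], 43), ([3, -1, 4], 758), ([3, -1, 5], 1671), ([3, -1, 6], 98), ([3, 0, 2], 166), ([3, 0, 3], 951), ([3, 0, 4], 1267), ([3, 0, 5], 88), ([3, 1, 2], 129), ([3, 1, 3], 491), ([3, 1, 4], 358), ([3, 2, 2], 229), ([3, 2, 3], 977), ([3, 2, 4], 1058), ([3, 2, 5], 261), ([3, 2, 6], 378), ([3, 3, 2], 631), ([3, 3, 3], 663), ([3, 3, 4], 1766), ([3, 3, 6], 1309), ([3, 4, 2], 949), ([3, 4, 3], 629), ([3, 4, 4], 1127), ([4, -2, 2], 22), ([4, -1, 2], 17), ([4, 3, 6], 38), ([5, -2, 2], 59), ([5, -1, 2], 249)]
```

Run:
```python
from h import *
import itertools
A=[]
for n in('scene','top'):
    s=snap(n);A.append(cloud(s).reshape(-1,3)[(s['depth']>0).ravel()])
P=np.vstack(A)
for lo,hi in((.0,.15),(.15,.25),(.25,.35),(.35,.5),(.5,.7),(.7,1.1)):
    m=(P[:,2]>lo)&(P[:,2]<hi)
    H,_,_=np.histogram2d(P[m,0],P[m,1],bins=[np.arange(-.1,.57,.04),np.arange(-.4,.53,.04)])
    print('z',lo,hi,'rows x from .54 down; cols y +.50 -> -.40')
    for i in range(H.shape[0]-1,-1,-1): print('%5.2f '%(-.1+.04*i+.02)+''.join('#' if c>25 else '+' if c>4 else '.' for c in H[i,::-1]))
```

```text
z 0.0 0.15 rows x from .54 down; cols y +.50 -> -.40
 0.52 ####################.##
 0.48 ############+.#########
 0.44 ###########+#.#########
 0.40 ##############+########
 0.36 .......................
 0.32 ......#+...............
 0.28 ......####+............
 0.24 .......#####+..........
 0.20 .......#..#............
 0.16 .......#.....+#++......
 0.12 ..............###......
 0.08 .........#.....##......
 0.04 .........##.....+......
-0.00 .........###...........
-0.04 .........###...........
-0.08 .........+##...........
z 0.15 0.25 rows x from .54 down; cols y +.50 -> -.40
 0.52 ......###...####..#####
 0.48 ..........####.##.#####
 0.44 .........+#######.#####
 0.40 ..........#####........
 0.36 ..........+##..........
 0.32 #######+...............
 0.28 ##########+.##.........
 0.24 #############..........
 0.20 +###++##...............
 0.16 .......+...............
 0.12 .......................
 0.08 .......................
 0.04 .......................
-0.00 ...........#...........
-0.04 ...........#...........
-0.08 ...........##..........
z 0.25 0.35 rows x from .54 down;
[... 1397 characters left out ...]
..................
 0.08 .......................
 0.04 .......................
-0.00 .......................
-0.04 .......................
-0.08 .......................
z 0.7 1.1 rows x from .54 down; cols y +.50 -> -.40
 0.52 .......................
 0.48 .......................
 0.44 .......................
 0.40 .......................
 0.36 .......................
 0.32 .......................
 0.28 .......................
 0.24 .......................
 0.20 .......................
 0.16 .......................
 0.12 .......................
 0.08 .......................
 0.04 .......................
-0.00 .......................
-0.04 .......................
-0.08 .......................
```

Run:
```python
from h import *
s=snap('scene'); d=s['depth']; P=cloud(s)
for v,u in((60,500),(150,470),(250,470),(330,480),(140,520),(60,420),(150,430),(250,520),(200,350),(60,300)): print((v,u),P[v,u].round(3))
```

```text
(60, 500) [0.293 0.246 0.44 ]
(150, 470) [0.259 0.17  0.278]
(250, 470) [0.297 0.241 0.122]
(330, 480) [ 0.21   0.21  -0.088]
(140, 520) [0.337 0.346 0.345]
(60, 420) [0.264 0.014 0.418]
(150, 430) [0.251 0.05  0.247]
(250, 520) [0.033 0.118 0.013]
(200, 350) [0.454 0.093 0.188]
(60, 300) [ 0.269 -0.532  0.37 ]
```

Run:
```python
from h import *
s=snap('scene'); P=cloud(s)
for v in (20,100,180,230,300,380,415):
    print(v,[(u,P[v,u].round(2).tolist()) for u in range(390,560,14)])
c=cv2.cvtColor(s['pixels'],cv2.COLOR_RGB2BGR)[0:300,360:560]
cv2.imwrite('pics/sc2.png',cv2.resize(c,None,fx=2,fy=2,interpolation=cv2.INTER_CUBIC))
s=snap('top'); P=cloud(s)
for v in (330,360,390,415):
    print(v,[(u,P[v,u].round(2).tolist()) for u in range(130,400,18)])
```

```text
20 [(390, [0.29, -0.06, 0.49]), (404, [0.28, -0.03, 0.49]), (418, [0.27, 0.0, 0.49]), (432, [0.23, -0.01, 0.49]), (446, [0.21, 0.01, 0.49]), (460, [-1.63, -2.1, 0.4]), (474, [0.26, 0.15, 0.49]), (488, [0.26, 0.18, 0.49]), (502, [0.3, 0.25, 0.5]), (516, [0.23, 0.21, 0.5]), (530, [0.2, 0.21, 0.5]), (544, [0.17, 0.21, 0.49]), (558, [0.2, 0.26, 0.5])]
100 [(390, [0.28, -0.05, 0.33]), (404, [0.27, -0.02, 0.34]), (418, [0.26, 0.01, 0.34]), (432, [0.25, 0.04, 0.35]), (446, [0.24, 0.07, 0.35]), (460, [0.26, 0.13, 0.36]), (474, [0.34, 0.25, 0.38]), (488, [0.35, 0.29, 0.39]), (502, [0.34, 0.31, 0.39]), (516, [0.34, 0.34, 0.4]), (530, [0.18, 0.21, 0.37]), (544, [-1.7, -1.38, -0.03]), (558, [-1.7, -1.28, -0.01])]
180 [(390, [-1.12, -2.07, -0.66]), (404, [-1.22, -2.04, -0.66]), (418, [0.26, 0.03, 0.18]), (432, [0.25, 0.06, 0.19]), (446, [0.26, 0.12, 0.21]), (460, [0.26, 0.15, 0.22]), (474, [0.32, 0.26, 0.26]), (488, [0.33, 0.29, 0.27]), (502, [0.22, 0.21, 0.23]), (516, [0.33, 0.35, 0.29]), (530, [0.33, 0.37, 0.29]), (544, [0.33, 0.39, 0.3]), (558, [0.24, 0.34, 0.27])]
230 [(390, [-0.76, -1.5, -0.
[... 2382 characters left out ...]
.18, 0.26]), (220, [0.26, 0.15, 0.27]), (238, [0.26, 0.12, 0.27]), (256, [0.24, 0.09, 0.2]), (274, [0.25, 0.05, 0.24]), (292, [0.26, 0.02, 0.27]), (310, [0.27, -0.01, 0.31]), (328, [0.28, -0.03, 0.34]), (346, [0.28, -0.06, 0.36]), (364, [0.29, -0.08, 0.39]), (382, [-0.04, -0.35, -0.74])]
415 [(130, [0.28, 0.23, 0.46]), (148, [0.23, 0.26, 0.31]), (166, [0.21, 0.25, 0.23]), (184, [0.26, 0.18, 0.38]), (202, [0.26, 0.15, 0.39]), (220, [0.26, 0.13, 0.38]), (238, [0.23, 0.11, 0.3]), (256, [0.24, 0.08, 0.32]), (274, [0.25, 0.05, 0.35]), (292, [0.26, 0.02, 0.39]), (310, [0.27, -0.0, 0.41]), (328, [0.27, -0.03, 0.44]), (346, [0.28, -0.05, 0.46]), (364, [0.48, 0.02, 1.03]), (382, [0.29, -0.09, 0.49])]
```

View pics/sc2.png

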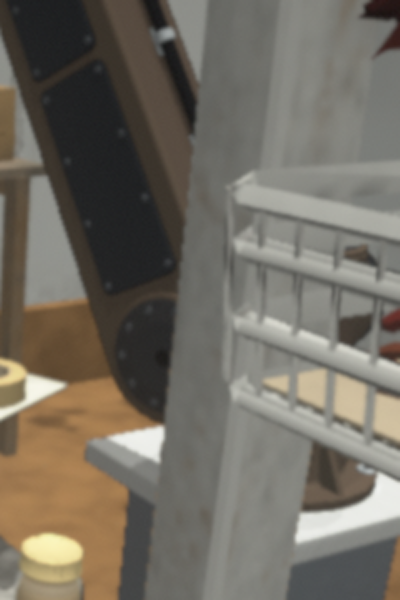

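The roll is at (0.433, 0.0615) and the push direction is (0.428, -0.904). The crop shows a grey pillar (crop x 180–300) right beside the arm's shoulder (160,355). I'll begin turning slowly and watch joint 1's torque.

Call:
jog_arm(translation=[[0.006,0.003,0.005],[0.012,0.006,0.01],[0.018,0.009,0.015],[0.018,0.009,0.015]], twist=[0.01,0.02,0.03,0.03], jaw=[1,1,1,1])

```text
clock: 1.1
eef_pos: [0.2808, -0.5582, 0.2469]
ee_rot: [3.056, 0.722, 0.0]
force: [-1.0, 0.5, -0.6]
gripper_width: 0.997
finger_force: 0.0
```

```bash
python3 -c "
from h import *
o=observe();print(o['clock'],o['qpos'].round(3),o['effort'].round(2),o['eef_pos'].round(4))"
```

```text
1.1 [-1.21   0.476  1.541  0.     1.124 -0.103] [ 4.600e-01 -6.178e+01 -2.700e+01  4.000e-02  9.000e-02  1.000e-02] [ 0.2808 -0.5582  0.2469]
```

Call:
jog_arm(translation=[[0.01,0.007,0.01],[0.02,0.013,0.02],[0.03,0.02,0.03],[0.04,0.027,0.04],[0.05,0.034,0.05],[0.06,0.04,0.06],[0.06,0.04,0.06]], twist=[0.02,0.04,0.06,0.08,0.1,0.12,0.12], jaw=[1,1,1,1,1,1,1])

```text
clock: 1.98
eef_pos: [0.341, -0.5181, 0.3072]
ee_rot: [3.007, 0.904, 0.0]
force: [-0.9, 0.2, -0.5]
gripper_width: 0.999
finger_force: 0.0
```

```bash
python3 -c "
from h import *
o=observe();print(o['clock'],o['qpos'].round(3),o['effort'].round(2),o['eef_pos'].round(4))"
```

```text
1.975 [-1.095  0.421  1.469  0.     1.25  -0.109] [ 8.600e-01 -6.028e+01 -2.919e+01  7.000e-02  1.900e-01 -1.000e-02] [ 0.341  -0.5181  0.3072]
```

Call:
jog_arm(translation=[[0.03,0.035,0.005],[0.06,0.07,0.01],[0.085,0.105,0.015],[0.11,0.14,0.02],[0.13,0.175,0.025],[0.145,0.21,0.03],[0.155,0.24,0.035],[0.16,0.268,0.043]], twist=[0.07,0.14,0.21,0.28,0.35,0.41,0.47,0.52], jaw=[1,1,1,1,1,1,1,1])

```text
clock: 2.98
eef_pos: [0.5003, -0.2494, 0.3489]
ee_rot: [-2.674, -1.648, 0.001]
force: [0.5, 0.2, 0.2]
gripper_width: 0.995
finger_force: 0.0
```

```bash
python3 -c "
from h import *
o=observe();print(o['clock'],o['qpos'].round(3),o['effort'].round(2),o['eef_pos'].round(4),o['ee_rot'])
s=snap('scene','sc3')"
```

```text
2.975 [-0.581  0.297  1.55  -0.     1.295 -0.114] [-2.920e+00 -4.998e+01 -2.907e+01  1.000e-02 -1.800e-01  3.000e-02] [ 0.5003 -0.2494  0.3489] [-2.67375377e+00 -1.64767526e+00  8.12842535e-04]
```

View pics/sc3.png

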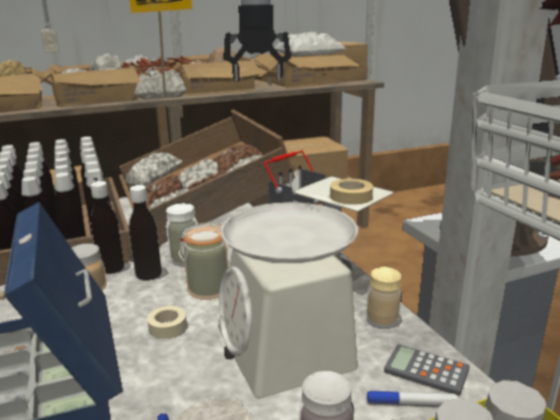

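The gripper hangs at (257,55), above and beyond the rack. Nothing has been disturbed and there has been no contact. Now I'll move to above the spot behind the roll.

Call:
jog_arm(translation=[[-0.005,0.05,0],[-0.012,0.1,0],[-0.022,0.15,0],[-0.035,0.2,0],[-0.05,0.25,0],[-0.065,0.295,0],[-0.078,0.33,0],[-0.087,0.352,0]], twist=[0.12,0.24,0.36,0.48,0.6,0.72,0.82,0.908], jaw=[0.9,0.8,0.7,0.7,0.7,0.7,0.7,0.7])

```text
clock: 4.03
eef_pos: [0.4125, 0.1027, 0.3492]
ee_rot: [-1.678, -2.656, 0.0]
force: [-0.3, -1.1, 0.1]
gripper_width: 0.697
finger_force: 0.0
```

Call:
jog_arm(translation=[[0,0,-0.03],[0,0,-0.06],[0,0,-0.09],[0,0,-0.12],[0,0,-0.12]], twist=[0,0,0,0,0], jaw=[0.7,0.7,0.7,0.7,0.7])

```text
clock: 4.65
eef_pos: [0.4124, 0.1013, 0.228]
ee_rot: [-1.682, -2.65, 0.004]
force: [0.5, 0.9, -0.2]
gripper_width: 0.699
finger_force: 0.0
```

```bash
cat > st.py <<'E'
from h import *
import sys
o=observe(); E=np.array([.4637,-.0413]); d=np.array([.4277,-.9039]); e=np.array([.9039,.4277])
p=o['eef_pos']; a=np.degrees(np.arctan2(*o['ee_rot'][1::-1]))
S=E+.04*d
print(o['clock'],o['qpos'].round(3),o['effort'].round(2)); print('tcp',p.round(4),'slotframe',((p[:2]-S)@d).round(4),((p[:2]-S)@e).round(4),(p[2]-.133).round(4),'tool y deg',((2*a-90)%180).round(2),'F',o['force'].round(1))
E
python3 st.py; python3 -c "
from h import *
snap('scene','sc4')
s=snap('top');c=cv2.cvtColor(s['pixels'],cv2.COLOR_RGB2BGR)[200:360,180:400]
sc=cv2.imread('pics/sc4.png')[60:230,230:450]
cv2.imwrite('pics/both.png',np.hstack([cv2.resize(c,(400,300)),cv2.resize(sc,(400,300))]))"
```

```text
4.65 [ 0.085  0.212  2.023 -0.     0.911 -0.354] [ 1.000e-02 -3.642e+01 -2.079e+01 -0.000e+00 -6.500e-01  0.000e+00]
tcp [0.4124 0.1013 0.228 ] slotframe -0.1908 0.0146 0.095 tool y deg 25.17 F [ 0.5  0.9 -0.2]
```

View pics/both.png

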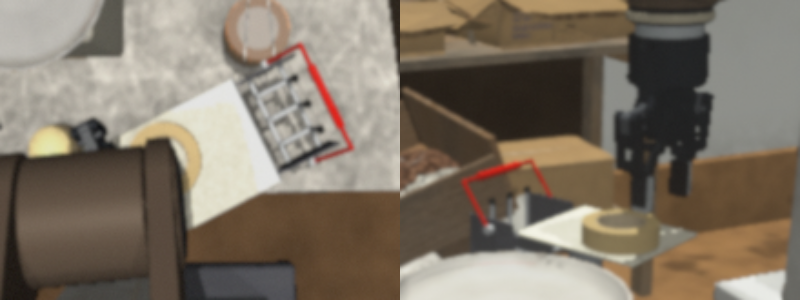

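The gripper hangs behind the roll, with its fingers at about (650,185) in the right half. The deck and keeper are clear. Lowering now.

Call:
jog_arm(translation=[[0,0,-0.015],[0,0,-0.03],[0,0,-0.038],[0,0,-0.043],[0,0,-0.043]], twist=[0,0,0,0,0], jaw=[0.7,0.7,0.7,0.7,0.7])

```text
clock: 5.38
eef_pos: [0.4133, 0.1016, 0.1866]
ee_rot: [1.683, 2.652, 0.0]
force: [0.2, 0.2, 0.6]
gripper_width: 0.705
finger_force: 0.0
```

```bash
python3 st.py; python3 -c "
from h import *
s=snap('scene')
cv2.imwrite('pics/sc5.png',cv2.resize(cv2.cvtColor(s['pixels'],cv2.COLOR_RGB2BGR)[100:230,250:420],(680,520),interpolation=2))"
```

```text
5.375 [ 0.086  0.274  2.077  0.     0.79  -0.354] [-2.000e-02 -3.988e+01 -1.962e+01 -0.000e+00 -1.100e-01  0.000e+00]
tcp [0.4133 0.1016 0.1866] slotframe -0.1907 0.0156 0.0536 tool y deg 25.21 F [0.2 0.2 0.6]
```

View pics/sc5.png

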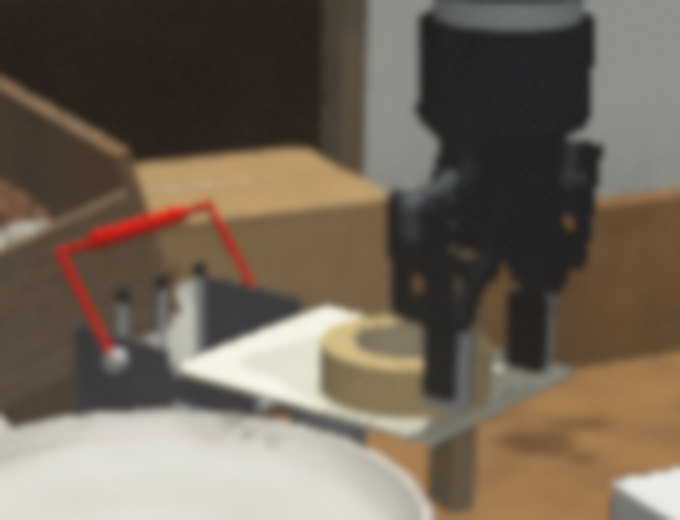

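The fingers stand behind the roll at (450,360) and (530,330), just above the deck. Pushing it towards the edge while centring it along the slot.

Call:
jog_arm(translation=[[0.004,-0.013,0],[0.008,-0.026,0],[0.012,-0.039,0],[0.016,-0.052,0],[0.02,-0.065,0],[0.024,-0.078,0],[0.028,-0.09,0],[0.0312,-0.1025,0]], twist=[0,0,0,0,0,0,0,0], jaw=[0.7,0.7,0.7,0.7,0.7,0.7,0.7,0.7])

```text
clock: 6.42
eef_pos: [0.4446, -0.0017, 0.1863]
ee_rot: [1.683, 2.653, 0.0]
force: [-0.3, 1.9, 1.3]
gripper_width: 0.702
finger_force: 1.0
```

```bash
python3 st.py; python3 -c "
from h import *
s=snap('scene')
cv2.imwrite('pics/sc6.png',cv2.resize(cv2.cvtColor(s['pixels'],cv2.COLOR_RGB2BGR)[100:230,250:420],(680,520),interpolation=2))"
```

```text
6.425 [-0.153  0.3    2.037  0.     0.805 -0.593] [  1.04 -42.14 -19.85  -0.23  -0.14   0.37]
tcp [ 0.4446 -0.0017  0.1863] slotframe -0.084 -0.0003 0.0533 tool y deg 25.21 F [-0.3  1.9  1.3]
```

View pics/sc6.png

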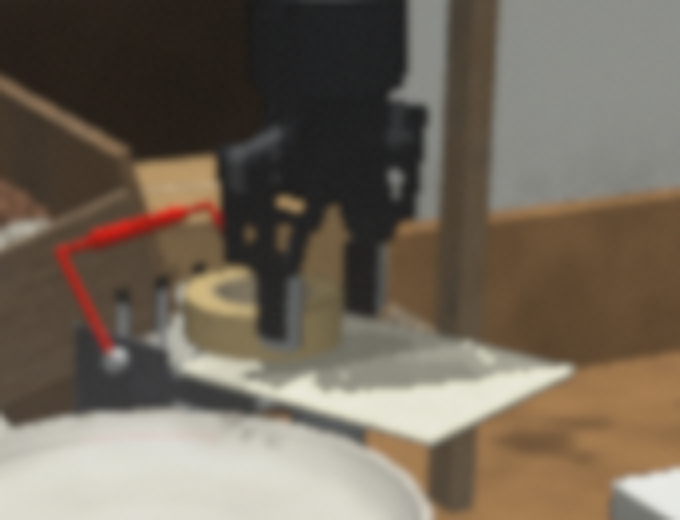

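The roll sits at (260,310) with its front overhanging the edge, cradled by the fingers. Continuing over the edge.

Call:
jog_arm(translation=[[0.0021,-0.0045,0],[0.0043,-0.009,0],[0.0064,-0.0136,0],[0.0086,-0.018,0],[0.0107,-0.0226,0],[0.0128,-0.027,0],[0.0145,-0.0307,0],[0.0145,-0.0307,0]], twist=[0,0,0,0,0,0,0,0], jaw=[0.7,0.7,0.7,0.7,0.7,0.7,0.7,0.7])

```text
clock: 7.48
eef_pos: [0.4587, -0.0318, 0.1863]
ee_rot: [-1.683, -2.652, 0.0]
force: [-0.5, 0.7, 1.9]
gripper_width: 0.699
finger_force: 1.3
```

```bash
cat > tan.py <<'E'
from h import *
E=np.array([.4637,-.0413]); d=np.array([.4277,-.9039]); e=np.array([.9039,.4277]); S=E+.04*d
for n in('scene','top'):
    s=snap(n); P=cloud(s); px=s['pixels'].astype(int); hsv=cv2.cvtColor(s['pixels'],cv2.COLOR_RGB2HSV)
    q=P[...,:2]-S; F=np.dstack([q@d,q@e,P[...,2]-.133])
    box=(abs(F[...,0]+.06)<.13)&(abs(F[...,1])<.055)&(F[...,2]>.0)&(F[...,2]<.12)&(s['depth']>0)
    m=box&(px[...,0]-px[...,2]>25)&(hsv[...,0]>10)&(hsv[...,0]<35)
    A=F[m]; print(n,'tan',len(A), A.min(0).round(3),A.max(0).round(3),'med',np.median(A,0).round(3)) if len(A) else print(n,'none')
    if len(A)>20:
        for lo in np.arange(0,.1,.01):
            B=A[(A[:,2]>lo)&(A[:,2]<=lo+.01)]
            if len(B)>3: print('  z%.3f n%d x %s y %s'%(lo,len(B),np.percentile(B[:,0],[5,50,95]).round(3),np.percentile(B[:,1],[5,95]).round(3)))
    bb=(abs(F[...,0])<.09)&(abs(F[...,1])<.07)&(F[...,2]>.03)&(F[...,2]<.125)&(s['depth']>0)
    r=bb&(px[...,0]>2*px[...,1])&(px[...,0]>80); B=F[r]
    if len(B): B=B[abs(B[:,1])<.03]; print('  red bar',len(B),np.median(B,0).round(3) if len(B) else '')
E
python3 st.py; python3 tan.py
```

```text
7.475 [-0.213  0.32   2.003  0.     0.819 -0.653] [ -0.45 -43.22 -21.17  -0.06  -0.45  -0.11]
tcp [ 0.4587 -0.0318  0.1863] slotframe -0.0508 -0.0004 0.0533 tool y deg 25.19 F [-0.5  0.7  1.9]
scene tan 302 [-0.19  -0.054  0.001] [0.019 0.053 0.119] med [-0.041  0.026  0.062]
  z0.000 n4 x [-0.108 -0.107 -0.107] y [-0.008 -0.006]
  z0.040 n53 x [-0.045 -0.029 -0.018] y [-0.031  0.042]
  z0.050 n79 x [-0.046 -0.036 -0.021] y [-0.028  0.037]
  z0.060 n73 x [-0.052 -0.047  0.017] y [-0.023  0.033]
  z0.070 n50 x [-0.059 -0.044 -0.034] y [-0.017  0.032]
  z0.080 n5 x [-0.063 -0.062 -0.061] y [0.029 0.032]
  z0.090 n4 x [-0.064 -0.063 -0.043] y [-0.041  0.022]
  red bar 64 [0.033 0.007 0.092]
top none
  red bar 53 [0.037 0.017 0.094]
```

The roll has tipped nose-down and leans back, with its tail between the fingers. I'll back off, close the fingers and look from the top.

Call:
jog_arm(translation=[[-0.003,0.006,0],[-0.007,0.015,0],[-0.013,0.027,0],[-0.0214,0.0452,0],[-0.03,0.063,0],[-0.03,0.063,0]], twist=[0,0,0,0,0,0], jaw=[0.7,0.7,0.7,0.7,0.4,0.2])

```text
clock: 8.32
eef_pos: [0.4281, 0.0326, 0.1864]
ee_rot: [-1.68, -2.654, -0.0]
force: [0.5, -0.7, 0.1]
gripper_width: 0.279
finger_force: 0.0
```

```bash
python3 st.py; python3 tan.py; python3 -c "
from h import *
s=snap('scene');t=snap('top')
a=cv2.resize(cv2.cvtColor(s['pixels'],cv2.COLOR_RGB2BGR)[120:220,260:390],(520,400),interpolation=2)
b=cv2.resize(cv2.cvtColor(t['pixels'],cv2.COLOR_RGB2BGR)[210:330,310:390],(267,400),interpolation=2)
cv2.imwrite('pics/sc7.png',np.hstack([a,b]))"
```

```text
8.325 [-0.078  0.279  2.069  0.     0.793 -0.52 ] [ 1.020e+00 -4.119e+01 -1.921e+01  7.000e-02  2.000e-02  3.300e-01]
tcp [0.4281 0.0326 0.1864] slotframe -0.122 -0.0005 0.0534 tool y deg 25.33 F [ 0.5 -0.7  0.1]
scene tan 480 [-0.19  -0.054  0.001] [0.038 0.051 0.119] med [-0.04   0.017  0.063]
  z0.000 n4 x [-0.108 -0.107 -0.106] y [-0.008 -0.006]
  z0.030 n6 x [-0.022 -0.019 -0.015] y [-0.029  0.038]
  z0.040 n56 x [-0.046 -0.028 -0.005] y [-0.05   0.044]
  z0.050 n129 x [-0.048 -0.04  -0.018] y [-0.045  0.036]
  z0.060 n155 x [-0.052 -0.044  0.016] y [-0.025  0.031]
  z0.070 n105 x [-0.049 -0.04  -0.031] y [-0.016  0.023]
  z0.080 n11 x [-0.038  0.032  0.036] y [-0.044  0.   ]
  red bar 79 [ 0.033 -0.001  0.091]
top tan 734 [-0.108 -0.044  0.007] [0.007 0.054 0.08 ] med [-0.017  0.006  0.045]
  z0.010 n109 x [-0.019 -0.011  0.006] y [-0.022  0.009]
  z0.020 n163 x [-0.015 -0.004  0.002] y [-0.029  0.02 ]
  z0.030 n66 x [-0.015 -0.007 -0.003] y [-0.04   0.032]
  z0.040 n79 x [-0.105 -0.016 -0.01 ] y [-0.04   0.045]
  z0.050 n89 x [-0.045 -0.021 -0.016] y [-0.041  0.033]
  z0.060 n152 x [-0.049 -0.029 -0.022] y [-0.034  0.027]
  z0.070 n73 x [-0.043 -0.032 -0.028] y [-0.028  0.019]
  red bar 124 [ 0.037 -0.001  0.093]
```

View pics/sc7.png

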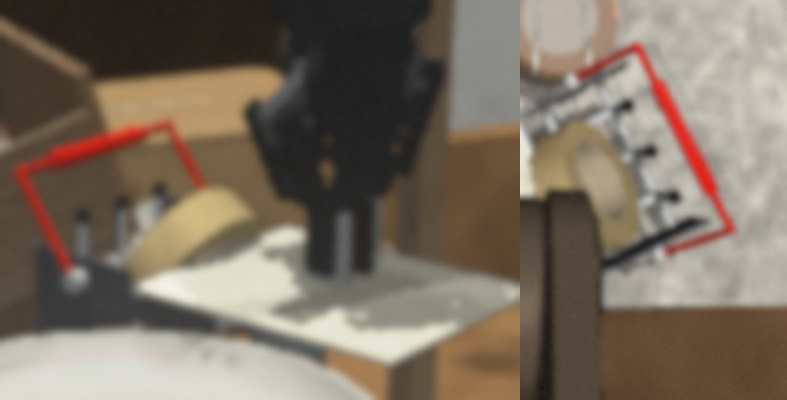

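The roll leans back about 30° with its nose in the slot (left half at (195,230)), centred along the slot, and the keeper is still open. Pushing its upper part forward.

Call:
jog_arm(translation=[[0.008,-0.017,0.005],[0.016,-0.034,0.005],[0.022,-0.0465,0.005],[0.0265,-0.056,0.005],[0.031,-0.0655,0.005],[0.0355,-0.075,0.005],[0.04,-0.0845,0.005],[0.043,-0.091,0.005]], twist=[0,0,0,0,0,0,0,0], jaw=[0.2,0.2,0.2,0.2,0.2,0.2,0.2,0.2])

```text
clock: 9.52
eef_pos: [0.472, -0.0601, 0.1913]
ee_rot: [-1.683, -2.652, -0.0]
force: [-0.1, 0.2, 0.7]
gripper_width: 0.203
finger_force: 0.1
```

```bash
python3 st.py; python3 tan.py
```

```text
9.525 [-0.266  0.334  1.962  0.     0.846 -0.705] [  0.29 -46.08 -21.52  -0.09  -0.27   0.09]
tcp [ 0.472  -0.0601  0.1913] slotframe -0.0194 -0.0005 0.0583 tool y deg 25.2 F [-0.1  0.2  0.7]
scene tan 368 [-0.19  -0.053  0.001] [0.034 0.055 0.12 ] med [-0.005  0.018  0.055]
  z0.000 n4 x [-0.108 -0.107 -0.106] y [-0.009 -0.006]
  z0.030 n46 x [-0.013 -0.009  0.005] y [-0.044  0.024]
  z0.040 n80 x [-0.013 -0.007  0.014] y [-0.045  0.031]
  z0.050 n83 x [-0.023 -0.005  0.014] y [-0.05  0.03]
  z0.060 n61 x [-0.008  0.003  0.014] y [0.015 0.026]
  z0.070 n48 x [-0.004  0.008  0.015] y [-0.004  0.016]
  z0.080 n4 x [0.032 0.034 0.034] y [-0.048 -0.013]
  red bar 46 [0.033 0.015 0.091]
top tan 7 [-0.187 -0.055  0.045] [-0.173 -0.05   0.05 ] med [-0.182 -0.053  0.048]
  red bar 0
```

The roll now stands upright against the tall tines (x −4 to 15 mm near its top). Backing off, rising, and going over beyond the keeper.

Call:
jog_arm(translation=[[-0.003,0.006,0],[-0.0086,0.0181,0],[-0.0086,0.0181,0.04],[-0.0086,0.0181,0.08],[-0.0086,0.0181,0.1],[-0.0086,0.0181,0.1]], twist=[0,0,0,0,0,0], jaw=[0.2,0.2,0.2,0.1,0,0])

```text
clock: 10.38
eef_pos: [0.4632, -0.0407, 0.2923]
ee_rot: [1.681, 2.651, 0.002]
force: [-0.1, 0.4, -0.7]
gripper_width: -0.002
finger_force: 0.0
```

```bash
python3 st.py; python3 tan.py
```

```text
10.375 [-0.23   0.194  1.848  0.     1.097 -0.671] [ 0.000e+00 -4.282e+01 -2.790e+01 -0.000e+00  4.200e-01  1.000e-02]
tcp [ 0.4632 -0.0407  0.2923] slotframe -0.0408 -0.0002 0.1593 tool y deg 25.26 F [-0.1  0.4 -0.7]
scene tan 546 [-0.189 -0.055  0.001] [0.036 0.054 0.092] med [-0.008  0.003  0.06 ]
  z0.000 n4 x [-0.108 -0.107 -0.105] y [-0.009 -0.005]
  z0.020 n14 x [0.003 0.007 0.011] y [-0.035 -0.027]
  z0.030 n55 x [-0.012 -0.006  0.009] y [-0.046  0.025]
  z0.040 n81 x [-0.014 -0.009  0.009] y [-0.045  0.031]
  z0.050 n117 x [-0.022 -0.01   0.01 ] y [-0.05   0.031]
  z0.060 n134 x [-0.013 -0.01   0.006] y [-0.035  0.025]
  z0.070 n130 x [-0.013 -0.005  0.009] y [-0.021  0.014]
  z0.080 n10 x [0.009 0.033 0.036] y [-0.046 -0.007]
  red bar 78 [0.033 0.002 0.092]
top none
  red bar 3 [0.039 0.028 0.093]
```

Call:
jog_arm(translation=[[0.012,-0.025,0],[0.024,-0.051,0],[0.036,-0.077,0],[0.048,-0.102,0],[0.048,-0.102,-0.025],[0.048,-0.102,-0.05],[0.048,-0.102,-0.071],[0.048,-0.102,-0.071]], twist=[0,0,0,0,0,0,0,0], jaw=[0,0,0,0,0,0,0,0])

```text
clock: 11.48
eef_pos: [0.5103, -0.1429, 0.2181]
ee_rot: [-1.681, -2.649, 0.001]
force: [0.1, -0.2, 0.1]
gripper_width: -0.004
finger_force: 0.0
```

```bash
python3 st.py; python3 tan.py
```

```text
11.475 [-0.398  0.373  1.804  0.     0.969 -0.838] [ -0.07 -49.78 -22.58  -0.    -0.4    0.  ]
tcp [ 0.5103 -0.1429  0.2181] slotframe 0.0718 -0.0013 0.0851 tool y deg 25.21 F [ 0.1 -0.2  0.1]
scene tan 554 [-0.189 -0.054  0.003] [0.036 0.055 0.09 ] med [-0.009  0.003  0.06 ]
  z0.000 n5 x [-0.11  -0.108 -0.107] y [-0.007 -0.003]
  z0.020 n5 x [0.004 0.007 0.009] y [-0.032 -0.03 ]
  z0.030 n60 x [-0.012 -0.005  0.01 ] y [-0.044  0.027]
  z0.040 n84 x [-0.014 -0.009  0.008] y [-0.046  0.032]
  z0.050 n119 x [-0.026 -0.01   0.008] y [-0.05   0.033]
  z0.060 n133 x [-0.013 -0.01   0.008] y [-0.035  0.024]
  z0.070 n131 x [-0.013 -0.006  0.01 ] y [-0.02   0.015]
  z0.080 n17 x [-0.     0.033  0.036] y [-0.05  -0.007]
  red bar 67 [0.032 0.003 0.092]
top tan 476 [-0.153 -0.054  0.013] [0.018 0.027 0.082] med [-0.002 -0.006  0.073]
  z0.010 n20 x [-0.009 -0.008 -0.007] y [-0.025  0.001]
  z0.040 n19 x [-0.151 -0.012  0.011] y [-0.054  0.027]
  z0.050 n37 x [-0.012 -0.005  0.011] y [-0.047  0.027]
  z0.060 n93 x [-0.012 -0.004  0.009] y [-0.042  0.022]
  z0.070 n298 x [-0.011 -0.001  0.01 ] y [-0.032  0.011]
  z0.080 n5 x [-0.003  0.005  0.008] y [-0.015 -0.006]
  red bar 42 [0.037 0.018 0.094]
```

Call:
jog_arm(translation=[[-0.0051,0.0108,0.004],[-0.0103,0.0217,0.005],[-0.0154,0.0325,0.006],[-0.0205,0.0434,0.006],[-0.0257,0.0542,0.006],[-0.0308,0.0651,0.006],[-0.036,0.076,0.006],[-0.041,0.0868,0.006]], twist=[0,0,0,0,0,0,0,0], jaw=[0,0,0,0,0,0,0,0])

```text
clock: 12.58
eef_pos: [0.4697, -0.0557, 0.2271]
ee_rot: [1.682, 2.652, 0.001]
force: [-0.3, 0.2, 0.7]
gripper_width: -0.002
finger_force: 0.0
```

Call:
jog_arm(translation=[[-0.002,0.0045,0],[-0.005,0.01,0],[-0.005,0.01,0]], twist=[0,0,0], jaw=[0,0,0])

```text
clock: 12.95
eef_pos: [0.4651, -0.0464, 0.226]
ee_rot: [-1.682, -2.652, 0.0]
force: [0.2, -0.4, 0.1]
gripper_width: -0.001
finger_force: 0.0
```

```bash
python3 st.py; python3 tan.py
```

```text
12.95 [-0.241  0.275  1.937  0.     0.931 -0.681] [ 4.000e-01 -4.387e+01 -2.275e+01  2.000e-02  1.000e-02  8.000e-02]
tcp [ 0.4651 -0.0464  0.226 ] slotframe -0.0348 -0.0009 0.093 tool y deg 25.23 F [ 0.2 -0.4  0.1]
scene tan 476 [-0.11  -0.055  0.002] [0.013 0.055 0.12 ] med [-0.009  0.004  0.064]
  z0.000 n4 x [-0.11  -0.109 -0.107] y [-0.007 -0.002]
  z0.020 n11 x [0.003 0.009 0.012] y [-0.034 -0.028]
  z0.030 n59 x [-0.013 -0.005  0.009] y [-0.043  0.027]
  z0.040 n67 x [-0.014 -0.01   0.01 ] y [-0.047  0.03 ]
  z0.050 n50 x [-0.03  -0.001  0.01 ] y [-0.041  0.043]
  z0.060 n123 x [-0.013 -0.009  0.007] y [-0.036  0.024]
  z0.070 n134 x [-0.013 -0.007  0.01 ] y [-0.026  0.014]
  z0.080 n7 x [-0.049 -0.005  0.006] y [-0.01   0.006]
  z0.090 n6 x [-0.047 -0.045 -0.029] y [-0.005  0.007]
  red bar 78 [-0.055  0.001  0.078]
top none
```

Call:
jog_arm(translation=[[0,0,0.02],[0,0,0.06],[0,0,0.11],[0,0,0.13],[0.04,-0.05,0.13],[0.08,-0.1,0.13],[0.1,-0.15,0.13],[0.1,-0.15,0.13]], twist=[0,0,0,0,0,0,0,0], jaw=[0,0,0,0,0,0,0,0])

```text
clock: 14.05
eef_pos: [0.566, -0.2001, 0.3546]
ee_rot: [-1.687, -2.648, 0.001]
force: [-0.5, -0.0, 0.6]
gripper_width: 0.004
finger_force: 0.0
```

```bash
python3 st.py; python3 tan.py; python3 -c "
from h import *
s=snap('scene');t=snap('top')
a=cv2.resize(cv2.cvtColor(s['pixels'],cv2.COLOR_RGB2BGR)[120:220,260:390],(520,400),interpolation=2)
b=cv2.resize(cv2.cvtColor(t['pixels'],cv2.COLOR_RGB2BGR)[150:330,210:390],(280,280),interpolation=2)
b=cv2.copyMakeBorder(b,0,120,0,0,0)
cv2.imwrite('pics/fin.png',np.hstack([a,b]))"
```

```text
14.05 [-0.45   0.36   1.441 -0.     1.342 -0.886] [ -2.15 -54.63 -31.69  -0.19  -0.06  -0.43]
tcp [ 0.566  -0.2001  0.3546] slotframe 0.1473 0.0246 0.2216 tool y deg 25.01 F [-0.5 -0.   0.6]
scene tan 445 [-0.109 -0.054  0.001] [0.013 0.054 0.081] med [-0.008  0.005  0.063]
  z0.000 n4 x [-0.109 -0.107 -0.106] y [-0.008 -0.004]
  z0.020 n10 x [0.001 0.008 0.011] y [-0.034 -0.025]
  z0.030 n59 x [-0.013 -0.007  0.01 ] y [-0.043  0.027]
  z0.040 n65 x [-0.014 -0.01   0.007] y [-0.045  0.031]
  z0.050 n51 x [-0.029  0.001  0.009] y [-0.03   0.031]
  z0.060 n119 x [-0.013 -0.01   0.007] y [-0.034  0.024]
  z0.070 n131 x [-0.013 -0.006  0.01 ] y [-0.022  0.015]
  z0.080 n5 x [-0.006 -0.     0.005] y [-0.011 -0.005]
  red bar 87 [-0.055  0.004  0.078]
top tan 565 [-0.131 -0.054  0.011] [0.018 0.054 0.082] med [-0.002 -0.01   0.071]
  z0.010 n20 x [-0.009 -0.008 -0.007] y [-0.025  0.004]
  z0.040 n48 x [-0.055 -0.045  0.017] y [-0.053  0.051]
  z0.050 n60 x [-0.012 -0.001  0.011] y [-0.048  0.027]
  z0.060 n134 x [-0.012 -0.001  0.012] y [-0.044  0.021]
  z0.070 n292 x [-0.011 -0.     0.011] y [-0.031  0.011]
  z0.080 n6 x [-0.009  0.001  0.009] y [-0.017 -0.004]
  red bar 119 [-0.051 -0.     0.079]
```

View pics/fin.png

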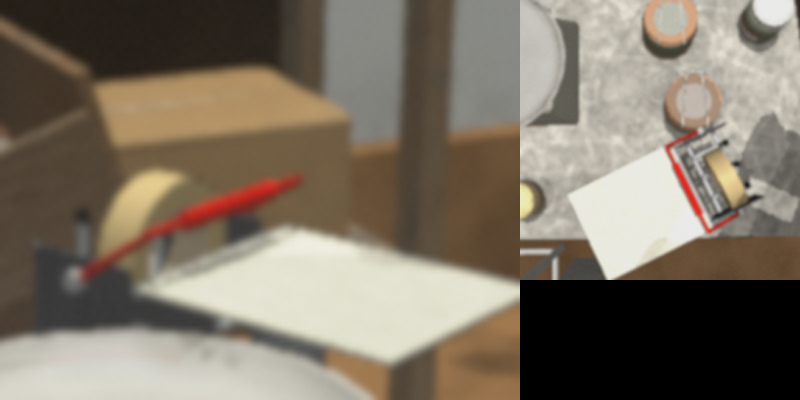

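The final view shows the roll upright in the slot (150,220), top at z = 80 mm. The keeper is shut on the deck side (bar at x = −51 mm), the jars are where they were, and the robot is clear.

```bash
python3 -c "
from plant import job_done
print(job_done())"
```

```text
the job is handed in; nothing more can be done
None
```

The job is handed in: the roll stands upright on the slot's floor, the keeper is fully shut over it, the jars look untouched, and the arm is clear at about 14 s on the robot's clock.

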